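# Touch off a solder pallet with three sprung stops

## Robot

A 6-joint arm with a two-finger parallel gripper is mounted at the origin on the work surface. World frame = base frame: x ahead of the robot, y to its left, z up, the work surface at z = 0. Lengths are in m, angles in rad, forces in N, time in s.
With the tool pointing down it reaches from about 0.35 to 0.775 m from the base axis. Payload 5.5 kg.
Tool frame: the origin (TCP) lies where the fingers leave the gripper's body, on its centre line; the fingertips stand 73 mm ahead of it and the grasp point (between the pads) lies 54 mm ahead of it; z points along the fingers, y is the direction in which the jaws open and shut (so a half turn about z gives the same grasp; the last joint's range is limited). The gripper opens to 85 mm and grips with 20 to 120 N. Pads are 22 mm wide; open, the fingers measure 114 mm over their backs; the gripper's body (76 mm by 85 mm) begins 54 mm behind the grasp point. The pads swing forward as they close: fully open they stand 13 mm farther back than shut.
Start: joints at [1.193, 0.313, 0.046, 1.304, 0, 1.431], TCP at [0.135, 0.559, 0.304] pointing down, gripper open.
Joint ranges: [-2.76, 2.76], [-0.86, 1.69], [-1.03, 1.26], [-2.2, 2.34], [-1.47, 1.5], [-3.14, 3.14]. Speed limits (rad/s): [2.57, 2.57, 3.14, 3.14, 3.14, 3.14].

## Interface

Orientations are given as a unit quaternion [w, x, y, z].
In Python, from workcell import env, read_camera, job, cut_out gives the robot as it stands.
- The arm moves only by the tool servo_tool, never from a script. Its argument "deltas" is a list of rows, each an object of numbers: "dx", "dy", "dz": the shift along the world's x, y, z in mm; "rx", "ry", "rz": the turn, a rotation vector about the world's x, y, z in rad; "fingers": the closure, from -1 (fully open) to 1 (shut). A call has 1 to 8 rows; each row shifts and turns the commanded pose from where the row before left it; what a row does not reach is not made up. A row lasts 1/10 s, in which the tool goes at most 50 mm and 8.59 degrees, less where a joint would pass 70% of its speed; a pose out of reach is approached as far as the arm can. A call is refused whole if a number of a shift passes 50 or a number of a turn 0.15, either way. A call with a gripper value outside its range is refused whole. The fingers move at their own pace and stop on an object; "newtons" is the grip in N (left out, the last holds). Time passes only in rows, so rows that do not move let the fingers close. It gives the time, the measured TCP pose, the force and the opening at its end, in the units of the state.
- env.get_state(): the state, without advancing time (a new reading comes with each control period).
- read_camera(name): name is "side" or "top" or "wrist"; returns a dict with "img" (384x512x3 uint8, red, green, blue), "intrinsics" (3x3 intrinsics, pixels), "extrinsics" (4x4, takes a point from camera to world coordinates); the wrist camera has in their place "hand_eye" (4x4, takes a point from camera to tool coordinates, whose origin is the TCP and whose axes are the flange's). Camera axes: x right, y down, z forward; pixel columns grow to the right and rows downward; lengths in m; the calibration is good to about 2 mm. A picture is of the moment at which its call begins: read the wrist's pose just before it. There is no depth.
- job.hand_in(): hands the job in, once; it reports no verdict.
Trained networks look in the newest picture that a camera, given by its name, has taken for a name from the list of things; names that differ only in an ending like _2 or _b are one class to them, and where a whole thing is asked for, a point or a joint stands for the part that bears it (a point fixed in the world has none). Each returns a list of dicts, best first, with "confidence" (0 to 1); they miss things now and then, are a little off and sometimes report something else, mostly with a low value. They report only what shows in the picture. A call takes as long as a camera call. They do not tell look-alikes from the thing itself.
- cut_out(target, camera): "region" (384x512 bool, what is visible of it) and "extent" ([left, top, right, bottom] in pixels, round what is visible of it).
The state is a dict: "clock": time; "joint_pos": joint angles; "qvel": joint speeds; "tau": joint torques, N m; "tcp_pos": TCP position; "orientation": TCP orientation; "wrist_force": force on the tool from outside, world axes, zero at the start; "ft_torque": the same for the moment, N m; "finger_gap": finger opening in m.
Only numpy, scipy, OpenCV 4.12 (cv2) and the standard library are available. Lean on these libraries where they do the work, as an engineer would, in place of code of your own. Each camera call takes 0.05 s, during which the arm holds its last target. There are 200 camera calls.

## Task

Before rework, locate the circuit-board pallet: slide the blue, yellow and red stops up by their knobs until each one's sprung tip bears lightly on the pallet's edge (pressed in by a millimetre or so, never more than about 9 N), and leave all three bearing on it. Feel for the touch, do not shift the pallet, and leave the spool, the bottle and the screwdriver alone.

Things in the scene. Friction and masses are not known exactly. Their poses are not given: they have to be found in the camera images.
- pallet: Silvery aluminium solder pallet, 140 (its x) by 200 (its y) by 16 mm thick, about 3 kg, carrying a green circuit board; loose on a dark deck, underside 30 mm above the table. Origin: centre of its underside. The components on it reach at most 28 mm above the underside. It lies up to 8 mm and 0.07 rad off square to the stops.
- pallet_corner (a point): The upper far left corner of the pallet, at +70 mm x, +100 mm y, 16 mm above the pallet's origin.
- blue_stop: Blue touch-off stop, on the side of the pallet nearest the robot, at the robot's left. Origin: on the knob's axis, 26 mm above the table. Slides only along its +x (towards the pallet) and back, with 5 N dry drag, and stays where left; 85 mm travel. Its sprung blue tip points along +x, 38 mm above the table; 2.5 N per mm, 6 mm travel. The free tip's end is 40 to 52 mm ahead of the origin, set at random: feel for it.
- blue_knob (a point): Middle of the stop's upright blue knob, 24 mm diameter, from 50 to 94 mm above the table (this point at 74 mm), on a black carriage block 44 (x) by 32 (y) mm whose top is 50 mm above the table. Axes as the stop. The tip starts clear of the pallet, by 5 to 70 mm.
- yellow_stop: Yellow touch-off stop, on the side nearest the robot, at the robot's right. Origin: on the knob's axis, 26 mm above the table. Slides only along its +x (towards the pallet) and back, with 5 N dry drag, and stays where left; 85 mm travel. Its sprung yellow tip points along +x, 38 mm above the table; 2.5 N per mm, 6 mm travel. The free tip's end is 40 to 52 mm ahead of the origin, set at random: feel for it.
- yellow_knob (a point): Middle of the stop's upright yellow knob, 24 mm diameter, from 50 to 94 mm above the table (this point at 74 mm), on a black carriage block 44 (x) by 32 (y) mm whose top is 50 mm above the table. Axes as the stop. The tip starts clear of the pallet, by 5 to 70 mm.
- red_stop: Red touch-off stop, beside the short end of the pallet, at the robot's right. Origin: on the knob's axis, 26 mm above the table. Slides only along its +x (towards the pallet) and back, with 5 N dry drag, and stays where left; 85 mm travel. Its sprung red tip points along +x, 38 mm above the table; 2.5 N per mm, 6 mm travel. The free tip's end is 40 to 52 mm ahead of the origin, set at random: feel for it.
- red_knob (a point): Middle of the stop's upright red knob, 24 mm diameter, from 50 to 94 mm above the table (this point at 74 mm), on a black carriage block 44 (x) by 32 (y) mm whose top is 50 mm above the table. Axes as the stop. The tip starts clear of the pallet, by 5 to 70 mm.
- spool: Blue spool of 52 mm diameter, 40 mm high, standing beyond the far side of the pallet; leave alone. Origin: centre of its underside.
- flux: Amber flux bottle, 36 mm diameter, 85 mm high, standing to the left of the pallet; leave alone. Origin: centre of its underside.
- driver: Screwdriver with orange handle, 150 mm long, lying to the left of the pallet; leave alone. Origin: near its middle, underside.
There are look-alikes about, which are no part of the job. Leave any orange or purple look-alike of the part that bears red_stop alone.

How it is judged:
At the end, for the whole second after the job is handed in: All three sprung tips press on the pallet with more than 0.7 N and less than 9 N each; the pallet is at rest, its centre and corner within 3 mm of where they were; nothing is held (contact force between blue_stop and pallet between 0.7 and 9 N and contact force between yellow_stop and pallet between 0.7 and 9 N and contact force between red_stop and pallet between 0.7 and 9 N and distance of each of pallet, pallet_corner from where it was at the start of the episode below 0.003 m and linear speed of pallet below 0.01 m/s); the robot touches nothing.
It fails at once if a stop pressed on the pallet with more than 9 N (contact force between any of blue_stop, yellow_stop, red_stop and pallet above 9 N).
It fails at once if the pallet was shifted by more than 3 mm (distance of any of pallet, pallet_corner from where it was at the start of the episode above 0.003 m).
It fails at once if the spool, the bottle or the screwdriver was moved by more than 15 mm (distance of any of spool, flux, driver from where it was at the start of the episode above 0.015 m).
It also fails if it takes over 64 s, if anything falls off the work surface, if the arm or the gripper's body presses on something with over 40 N, if the wrist force passes 120 N, or if a joint passes its speed limit or range.

## Working session

There is one attempt and no reset: what is moved stays moved. The work goes in short steps, Python scripts to look and compute and a tool call to move; the robot and the scene stay as the last step left them, time stands still between calls to the robot, and variables do not carry over. Pictures are saved under pics/ and viewed, about 8 in all and at most 12, crops included, and the job is handed in when it is done.

Besides the shell and the picture viewer there is one more tool, called after "Call:" as name([rows], argument=value, ...), one row to a line, values as JSON. servo_tool: Moves the arm, as the interface text tells. Its arguments: {"type":"object","properties":{"deltas":{"type":"array"},"newtons":{"type":"number"}},"required":["deltas"]}

```bash
mkdir -p pics; cat > h.py <<'E'
import numpy as np, cv2
from workcell import env, read_camera, job, cut_out
def ray(c,u,v,z):
    K=c["intrinsics"];T=c["extrinsics"]
    d=T[:3,:3]@np.linalg.solve(K,[u,v,1.]);o=T[:3,3]
    return o+d*(z-o[2])/d[2]
E
python3 - <<'E'
from h import *
s=env.get_state();print(s)
for n in("top","side"):
    c=read_camera(n);cv2.imwrite(f"pics/{n}0.png",c["img"][:,:,::-1]); c={k:np.array(v) for k,v in c.items()}
    print(n,c["extrinsics"].round(3).tolist(),c["intrinsics"].tolist())
    for t in("blue_stop","yellow_stop","red_stop","blue_knob","yellow_knob","red_knob","pallet"):
        try:
            for r in cut_out(t,n):
                v,u=np.nonzero(r["region"]); print(t,round(r["confidence"],2),r["extent"],u.mean().round(1),v.mean().round(1),len(u),ray(c,u.mean(),v.mean(),.074).round(3))
        except Exception as e: print(t,e)
E
```

```text
{'clock': 0.0, 'joint_pos': array([1.19340806e+00, 3.13994771e-01, 4.49671925e-02, 1.30355375e+00,
       2.23787985e-05, 1.43117870e+00]), 'qvel': array([ 0.00091747, -0.00011491, -0.0009316 , -0.00017252,  0.00021037,
        0.00294192]), 'tau': array([-1.27531825e-03, -4.80625212e+01,  2.98534745e+01,  1.92893978e-02,
       -2.72779052e-04,  4.75993048e-06]), 'tcp_pos': array([0.13531096, 0.55847414, 0.30300711]), 'orientation': array([-2.38970947e-04,  1.18605431e-01,  9.92941063e-01, -8.59986754e-04]), 'wrist_force': array([ 0.74633671, -0.13977269,  0.57979236]), 'ft_torque': array([-0.00051994, -0.0421454 , -0.02850687]), 'finger_gap': 0.08503001639801015}
top [[0.023, -0.986, 0.168, 0.438], [-1.0, -0.022, 0.008, -0.099], [-0.004, -0.168, -0.986, 1.002], [0.0, 0.0, 0.0, 1.0]] [[347.7448411583421, 0.0, 254.7483251728656], [0.0, 347.7448411583421, 190.20390292209967], [0.0, 0.0, 1.0]]
blue_stop 0.58 [205.0, 225.0, 215.7, 246.4] 211.2 235.4 202 [0.472 0.021 0.074]
yellow_stop 0.63 [243.2, 217.8, 254.8, 242.0] 250.3 232.4 246 [ 0.482 -0.082  0.074]
red_stop 0.8 [319.2, 132.8, 33
[... 1472 characters left out ...]
373.9] 296.5 358.6 529 [ 0.482 -0.505  0.074]
red_stop 0.62 [228.0, 259.0, 243.9, 294.0] 235.7 278.1 413 [ 0.462 -0.289  0.074]
blue_knob 0.81 [183.1, 180.1, 207.6, 208.2] 189.7 195.3 317 [0.469 0.001 0.074]
yellow_knob 0.7 [197.9, 208.6, 228.1, 235.2] 209.0 221.4 462 [ 0.477 -0.108  0.074]
red_knob 0.93 [225.5, 261.0, 247.2, 293.2] 235.5 278.9 463 [ 0.46  -0.291  0.074]
red_knob 0.63 [277.1, 219.9, 297.3, 248.3] 285.3 233.3 420 [ 0.62  -0.23   0.074]
red_knob 0.62 [286.7, 339.7, 310.6, 375.3] 296.2 357.1 505 [ 0.483 -0.502  0.074]
red_knob 0.61 [336.8, 221.3, 355.4, 251.9] 345.8 236.8 457 [ 0.738 -0.307  0.074]
pallet 0.58 [213.9, 161.9, 291.7, 226.0] 253.0 193.7 2960 [ 0.615 -0.073  0.074]
```

```bash
python3 - <<'E'
import cv2
a=cv2.imread("pics/top0.png");b=cv2.imread("pics/side0.png")
cv2.imwrite("pics/t1.png",cv2.resize(a[110:270,180:430],None,fx=3.2,fy=3.2,interpolation=cv2.INTER_CUBIC))
cv2.imwrite("pics/s1.png",cv2.resize(b[130:384,130:400],None,fx=2.3,fy=2.3,interpolation=cv2.INTER_CUBIC))
E
```

```text
(no output)
```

View pics/t1.png

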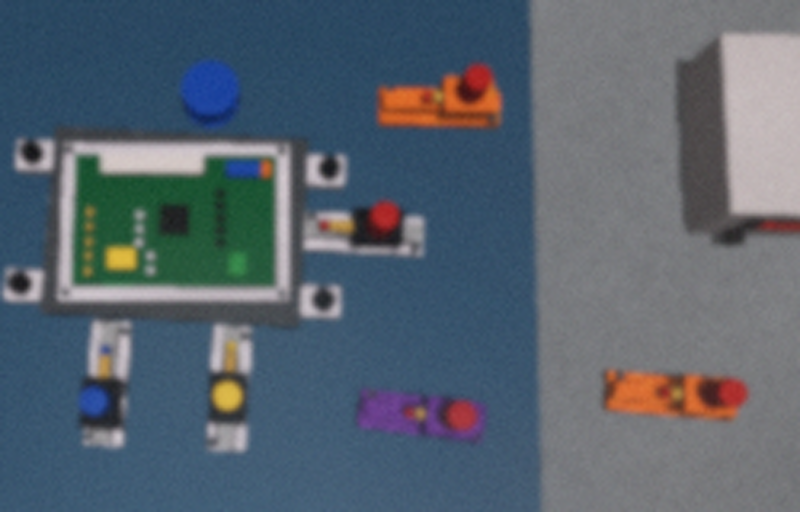

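View pics/s1.png

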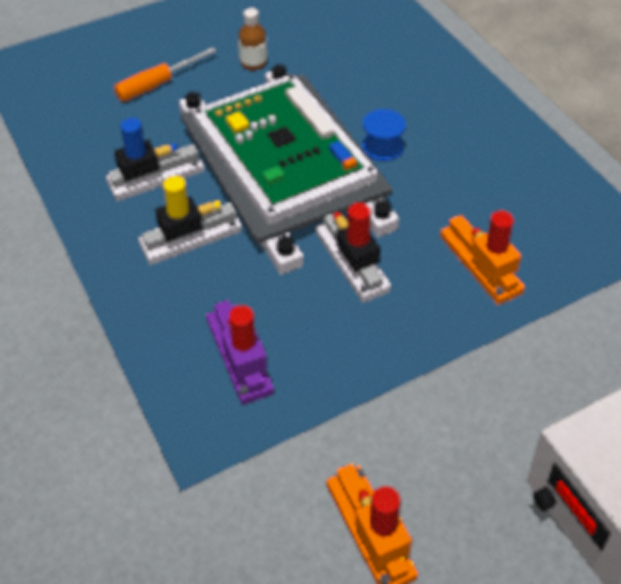

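Top view: the real red stop is the black/white one at about px (300,178). The orange and purple ones are look-alikes. Blue is at px (209,235), yellow at (251,234), and the pallet sits between them with its long side along world y. Side view shows the same layout, with the driver and bottle on the left and the spool on the far side.

```bash
python3 - <<'E'
from h import *
t={k:np.array(v) for k,v in read_camera("top").items()};s={k:np.array(v) for k,v in read_camera("side").items()}
T=lambda u,v,z:ray(t,180+u/3.2,110+v/3.2,z)[:2].round(4)
S=lambda u,v,z:ray(s,130+u/2.3,130+v/2.3,z)[:2].round(4)
for n,a,b,tip,r0,r1 in(("blue",(94,401),(132,138),(105,346),(110,322),(104,445)),("yellow",(227,396),(176,198),(231,345),(233,325),(226,450)),("red",(385,216),(358,224),(324,226),(305,230),(424,236))):
    d=T(*r0,.01)-T(*r1,.01)
    print(n,"top",T(*a,.09),"side",S(*b,.074),"tip",T(*tip,.038),"dir",(d/np.linalg.norm(d)).round(3))
for p in((58,297),(292,302),(290,142),(65,139)):print("pallet corner",T(*p,.046))
E
```

```text
blue top [0.4712 0.0238] side [0.4714 0.0222] tip [0.5207 0.0234] dir [ 1.    -0.006]
yellow top [ 0.4777 -0.0843] side [ 0.4785 -0.0888] tip [ 0.524  -0.0858] dir [ 0.999 -0.032]
red top [ 0.6302 -0.2126] side [ 0.6301 -0.2142] tip [ 0.6309 -0.1653] dir [0.03 1.  ]
pallet corner [0.5615 0.065 ]
pallet corner [ 0.5617 -0.1378]
pallet corner [ 0.7046 -0.1339]
pallet corner [0.703  0.0659]
```

Call:
servo_tool([
  {"dx": 35,"dy": -50,"rz": 0.119,"fingers": 1},
  {"dx": 35,"dy": -50,"rz": 0.119},
  {"dx": 35,"dy": -50},
  {"dx": 35,"dy": -50},
  {"dx": 35,"dy": -50},
  {"dx": 35,"dy": -50},
  {"dx": 35,"dy": -50},
  {"dx": 25,"dy": -50},
], newtons=40)

```text
invalid input at $.deltas[0]: expected keys dx, dy, dz, rx, ry, rz, fingers
```

Call:
servo_tool([
  {"dx": 22,"dy": -40,"dz": 0,"rx": 0,"ry": 0,"rz": 0.119,"fingers": 1},
  {"dx": 22,"dy": -40,"dz": 0,"rx": 0,"ry": 0,"rz": 0.119,"fingers": 1},
  {"dx": 22,"dy": -40,"dz": 0,"rx": 0,"ry": 0,"rz": 0,"fingers": 1},
  {"dx": 22,"dy": -40,"dz": 0,"rx": 0,"ry": 0,"rz": 0,"fingers": 1},
  {"dx": 22,"dy": -40,"dz": 0,"rx": 0,"ry": 0,"rz": 0,"fingers": 1},
  {"dx": 22,"dy": -40,"dz": 0,"rx": 0,"ry": 0,"rz": 0,"fingers": 1},
  {"dx": 22,"dy": -40,"dz": 0,"rx": 0,"ry": 0,"rz": 0,"fingers": 1},
  {"dx": 22,"dy": -40,"dz": 0,"rx": 0,"ry": 0,"rz": 0,"fingers": 1},
], newtons=40)

```text
clock: 1.7
tcp_pos: [0.3119, 0.2373, 0.3043]
orientation: [0.001, -0.0, 1.0, 0.0]
wrist_force: [0.6, -0.2, 0.3]
finger_gap: -0.0004
```

Call:
servo_tool([
  {"dx": 22,"dy": -42,"dz": 0,"rx": 0,"ry": 0,"rz": 0,"fingers": 1},
  {"dx": 22,"dy": -43,"dz": 0,"rx": 0,"ry": 0,"rz": 0,"fingers": 1},
  {"dx": 22,"dy": -43,"dz": 0,"rx": 0,"ry": 0,"rz": 0,"fingers": 1},
  {"dx": 22,"dy": -43,"dz": 0,"rx": 0,"ry": 0,"rz": 0,"fingers": 1},
  {"dx": 22,"dy": -43,"dz": 0,"rx": 0,"ry": 0,"rz": 0,"fingers": 1},
  {"dx": 0,"dy": 0,"dz": -40,"rx": 0,"ry": 0,"rz": 0,"fingers": 1},
  {"dx": 0,"dy": 0,"dz": -40,"rx": 0,"ry": 0,"rz": 0,"fingers": 1},
  {"dx": 0,"dy": 0,"dz": -30,"rx": 0,"ry": 0,"rz": 0,"fingers": 1},
])

```text
clock: 2.5
tcp_pos: [0.4209, 0.0241, 0.1921]
orientation: [-0.0, 0.001, 1.0, 0.0]
wrist_force: [-0.3, -0.4, -0.8]
finger_gap: 0.0003
```

Call:
servo_tool([
  {"dx": 0,"dy": 0,"dz": 0,"rx": 0,"ry": 0,"rz": 0,"fingers": 1},
  {"dx": 0,"dy": 0,"dz": 0,"rx": 0,"ry": 0,"rz": 0,"fingers": 1},
])

```text
clock: 2.7
tcp_pos: [0.4214, 0.0249, 0.1944]
orientation: [-0.0, -0.0, 1.0, 0.0]
wrist_force: [-0.1, 0.2, 0.2]
finger_gap: -0.0004
```

```bash
python3 - <<'E'
from h import *
c=read_camera("side");print(env.get_state()["tcp_pos"])
cv2.imwrite("pics/s2.png",cv2.resize(c["img"][60:280,100:360,::-1],None,fx=2.7,fy=2.7,interpolation=cv2.INTER_CUBIC))
E
```

```text
[0.422274   0.02484093 0.19531782]
```

View pics/s2.png

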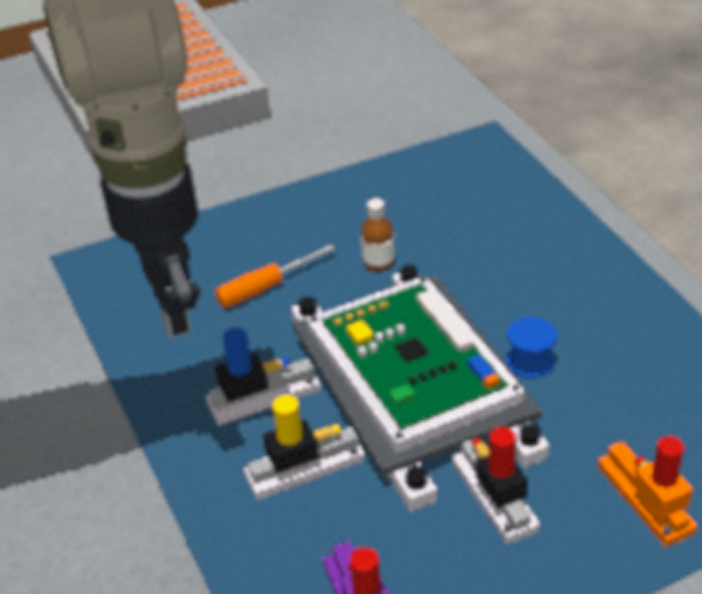

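The fingers are shut behind the blue knob (px about 175,330 in the crop) and clear of everything. Descending, then moving forward.

Call:
servo_tool([
  {"dx": 0,"dy": -1,"dz": -31,"rx": 0,"ry": 0,"rz": 0,"fingers": 1},
  {"dx": 0,"dy": -1,"dz": -31,"rx": 0,"ry": 0,"rz": 0,"fingers": 1},
  {"dx": 10,"dy": 0,"dz": 0,"rx": 0,"ry": 0,"rz": 0,"fingers": 1},
  {"dx": 8,"dy": 0,"dz": 0,"rx": 0,"ry": 0,"rz": 0,"fingers": 1},
  {"dx": 4,"dy": 0,"dz": 0,"rx": 0,"ry": 0,"rz": 0,"fingers": 1},
  {"dx": 4,"dy": 0,"dz": 0,"rx": 0,"ry": 0,"rz": 0,"fingers": 1},
  {"dx": 4,"dy": 0,"dz": 0,"rx": 0,"ry": 0,"rz": 0,"fingers": 1},
])

```text
clock: 3.45
tcp_pos: [0.4514, 0.0229, 0.1328]
orientation: [-0.0, -0.0, 1.0, -0.0]
wrist_force: [-5.8, 0.4, 4.0]
finger_gap: 0.0002
```

Call:
servo_tool([
  {"dx": 2,"dy": 0,"dz": 0,"rx": 0,"ry": 0,"rz": 0,"fingers": 1},
  {"dx": 2,"dy": 0,"dz": 0,"rx": 0,"ry": 0,"rz": 0,"fingers": 1},
  {"dx": 2,"dy": 0,"dz": 0,"rx": 0,"ry": 0,"rz": 0,"fingers": 1},
])

```text
clock: 3.75
tcp_pos: [0.4561, 0.023, 0.1319]
orientation: [-0.001, -0.0, 1.0, 0.0]
wrist_force: [-6.6, 0.3, 4.4]
finger_gap: -0.0002
```

Call:
servo_tool([
  {"dx": 3,"dy": 0,"dz": 2,"rx": 0,"ry": 0,"rz": 0,"fingers": 1},
  {"dx": 4,"dy": 0,"dz": 2,"rx": 0,"ry": 0,"rz": 0,"fingers": 1},
  {"dx": 4,"dy": 0,"dz": 0,"rx": 0,"ry": 0,"rz": 0,"fingers": 1},
  {"dx": 4,"dy": 0,"dz": 0,"rx": 0,"ry": 0,"rz": 0,"fingers": 1},
  {"dx": 3,"dy": 0,"dz": 0,"rx": 0,"ry": 0,"rz": 0,"fingers": 1},
  {"dx": 1,"dy": 0,"dz": 0,"rx": 0,"ry": 0,"rz": 0,"fingers": 1},
])

```text
clock: 4.35
tcp_pos: [0.4744, 0.0227, 0.1349]
orientation: [-0.003, 0.0, 1.0, -0.0]
wrist_force: [-4.7, -2.3, -2.4]
finger_gap: 0.0001
```

```bash
python3 - <<'E'
from h import *
s=env.get_state();c=read_camera("wrist");print(s["tcp_pos"],s["wrist_force"])
t=read_camera("top")["img"];
a=cv2.resize(c["img"],(400,300));b=cv2.resize(t[140:260,185:345],(400,300),interpolation=cv2.INTER_CUBIC)
cv2.imwrite("pics/w3.png",np.hstack([a,b])[:,:,::-1])
E
```

```text
[0.47435873 0.02265782 0.13490978] [-4.71806882 -2.26786438 -2.38700835]
```

View pics/w3.png

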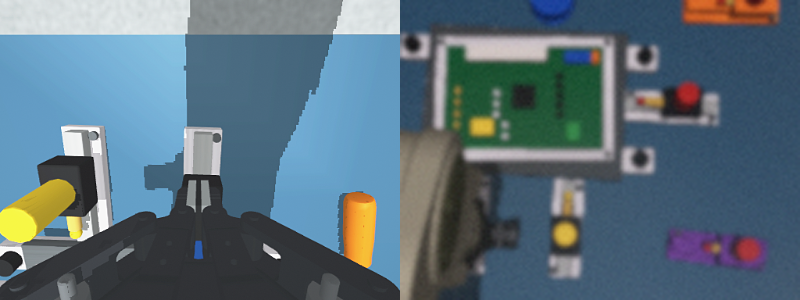

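Call:
servo_tool([
  {"dx": 2,"dy": 0,"dz": 0,"rx": 0,"ry": 0,"rz": 0,"fingers": 1},
  {"dx": 1.5,"dy": 0,"dz": 0,"rx": 0,"ry": 0,"rz": 0,"fingers": 1},
  {"dx": 1,"dy": 0,"dz": 0,"rx": 0,"ry": 0,"rz": 0,"fingers": 1},
])

```text
clock: 4.75
tcp_pos: [0.4789, 0.0226, 0.1349]
orientation: [-0.002, 0.0, 1.0, -0.0]
wrist_force: [-5.7, -3.6, -2.2]
finger_gap: 0.0002
```

Call:
servo_tool([
  {"dx": 1,"dy": 0,"dz": 0,"rx": 0,"ry": 0,"rz": 0,"fingers": 1},
  {"dx": 1,"dy": 0,"dz": 0,"rx": 0,"ry": 0,"rz": 0,"fingers": 1},
  {"dx": 0.5,"dy": 0,"dz": 0,"rx": 0,"ry": 0,"rz": 0,"fingers": 1},
])

```text
clock: 5.05
tcp_pos: [0.4814, 0.0225, 0.135]
orientation: [-0.002, 0.0, 1.0, -0.0]
wrist_force: [-6.0, -2.5, -2.7]
finger_gap: -0.0
```

Call:
servo_tool([
  {"dx": 0.8,"dy": 0,"dz": 0,"rx": 0,"ry": 0,"rz": 0,"fingers": 1},
  {"dx": 0.7,"dy": 0,"dz": 0,"rx": 0,"ry": 0,"rz": 0,"fingers": 1},
])

```text
clock: 5.25
tcp_pos: [0.4829, 0.0225, 0.135]
orientation: [-0.002, 0.0, 1.0, -0.001]
wrist_force: [-4.6, -3.6, -3.1]
finger_gap: -0.0001
```

Call:
servo_tool([
  {"dx": 0.8,"dy": 0,"dz": 0,"rx": 0,"ry": 0,"rz": 0,"fingers": 1},
  {"dx": 0.7,"dy": 0,"dz": 0,"rx": 0,"ry": 0,"rz": 0,"fingers": 1},
])

```text
clock: 5.45
tcp_pos: [0.4844, 0.0224, 0.135]
orientation: [-0.002, 0.0, 1.0, -0.001]
wrist_force: [-5.6, -2.1, -3.4]
finger_gap: 0.0
```

Call:
servo_tool([
  {"dx": 0.8,"dy": 0,"dz": 0,"rx": 0,"ry": 0,"rz": 0,"fingers": 1},
  {"dx": 0.7,"dy": 0,"dz": 0,"rx": 0,"ry": 0,"rz": 0,"fingers": 1},
])

```text
clock: 5.65
tcp_pos: [0.4859, 0.0224, 0.135]
orientation: [-0.002, 0.0, 1.0, -0.001]
wrist_force: [-5.1, -2.9, -3.1]
finger_gap: -0.0004
```

Call:
servo_tool([
  {"dx": 0.8,"dy": 0,"dz": 0,"rx": 0,"ry": 0,"rz": 0,"fingers": 1},
  {"dx": 0.7,"dy": 0,"dz": 0,"rx": 0,"ry": 0,"rz": 0,"fingers": 1},
])

```text
clock: 5.85
tcp_pos: [0.4874, 0.0224, 0.135]
orientation: [-0.002, 0.0, 1.0, -0.001]
wrist_force: [-4.6, -2.9, -2.3]
finger_gap: 0.0002
```

Call:
servo_tool([
  {"dx": 0.8,"dy": 0,"dz": 0,"rx": 0,"ry": 0,"rz": 0,"fingers": 1},
  {"dx": 0.7,"dy": 0,"dz": 0,"rx": 0,"ry": 0,"rz": 0,"fingers": 1},
])

```text
clock: 6.05
tcp_pos: [0.4889, 0.0224, 0.135]
orientation: [-0.002, 0.0, 1.0, -0.001]
wrist_force: [-6.0, -3.2, -2.2]
finger_gap: 0.0002
```

Call:
servo_tool([
  {"dx": 0.6,"dy": 0,"dz": 0,"rx": 0,"ry": 0,"rz": 0,"fingers": 1},
  {"dx": 0.6,"dy": 0,"dz": 0,"rx": 0,"ry": 0,"rz": 0,"fingers": 1},
])

```text
clock: 6.25
tcp_pos: [0.4898, 0.0224, 0.135]
orientation: [-0.003, 0.0, 1.0, -0.001]
wrist_force: [-6.0, -3.0, -1.2]
finger_gap: -0.0001
```

Call:
servo_tool([
  {"dx": 0.5,"dy": 0,"dz": 0,"rx": 0,"ry": 0,"rz": 0,"fingers": 1},
  {"dx": 0.5,"dy": 0,"dz": 0,"rx": 0,"ry": 0,"rz": 0,"fingers": 1},
])

```text
clock: 6.45
tcp_pos: [0.4904, 0.0224, 0.1349]
orientation: [-0.003, 0.0, 1.0, -0.001]
wrist_force: [-7.8, -2.8, 0.3]
finger_gap: -0.0
```

Call:
servo_tool([
  {"dx": 0.4,"dy": 0,"dz": 0,"rx": 0,"ry": 0,"rz": 0,"fingers": 1},
  {"dx": 0,"dy": 0,"dz": 0,"rx": 0,"ry": 0,"rz": 0,"fingers": 1},
])

```text
clock: 6.65
tcp_pos: [0.4907, 0.0224, 0.135]
orientation: [-0.003, 0.0, 1.0, -0.001]
wrist_force: [-7.3, -3.3, -0.1]
finger_gap: 0.0
```

Call:
servo_tool([
  {"dx": 0.5,"dy": 0,"dz": 0,"rx": 0,"ry": 0,"rz": 0,"fingers": 1},
  {"dx": 0,"dy": 0,"dz": 0,"rx": 0,"ry": 0,"rz": 0,"fingers": 1},
])

```text
clock: 6.85
tcp_pos: [0.491, 0.0224, 0.135]
orientation: [-0.003, 0.0, 1.0, -0.001]
wrist_force: [-8.6, -3.9, 0.2]
finger_gap: 0.0003
```

Blue is bearing at about 3 N of spring force. Backing off and moving across to yellow at the same height; the path is clear.

Call:
servo_tool([
  {"dx": -16,"dy": 0,"dz": 0,"rx": 0,"ry": 0,"rz": 0,"fingers": 1},
  {"dx": -40,"dy": 0,"dz": 0,"rx": 0,"ry": 0,"rz": 0,"fingers": 1},
  {"dx": -2,"dy": -36,"dz": 0,"rx": 0,"ry": 0,"rz": 0,"fingers": 1},
  {"dx": 0,"dy": -36,"dz": 0,"rx": 0,"ry": 0,"rz": 0,"fingers": 1},
  {"dx": 0,"dy": -36,"dz": 0,"rx": 0,"ry": 0,"rz": 0,"fingers": 1},
  {"dx": 8,"dy": 0,"dz": 0,"rx": 0,"ry": 0,"rz": 0,"fingers": 1},
  {"dx": 4,"dy": 0,"dz": 0,"rx": 0,"ry": 0,"rz": 0,"fingers": 1},
  {"dx": 0,"dy": 0,"dz": 0,"rx": 0,"ry": 0,"rz": 0,"fingers": 1},
])

```text
clock: 7.65
tcp_pos: [0.449, -0.0847, 0.1361]
orientation: [0.001, -0.0, 1.0, 0.0]
wrist_force: [0.1, -0.3, -0.4]
finger_gap: 0.0001
```

Call:
servo_tool([
  {"dx": 3,"dy": 0,"dz": 0,"rx": 0,"ry": 0,"rz": 0,"fingers": 1},
  {"dx": 3,"dy": 0,"dz": 0,"rx": 0,"ry": 0,"rz": 0,"fingers": 1},
  {"dx": 3,"dy": 0,"dz": 0,"rx": 0,"ry": 0,"rz": 0,"fingers": 1},
  {"dx": 3,"dy": 0,"dz": 0,"rx": 0,"ry": 0,"rz": 0,"fingers": 1},
  {"dx": 3,"dy": 0,"dz": 0,"rx": 0,"ry": 0,"rz": 0,"fingers": 1},
])

```text
clock: 8.15
tcp_pos: [0.4617, -0.0845, 0.1356]
orientation: [-0.002, -0.0, 1.0, 0.0]
wrist_force: [-5.2, 0.4, 4.3]
finger_gap: -0.0003
```

Call:
servo_tool([
  {"dx": 4,"dy": 0,"dz": 0,"rx": 0,"ry": 0,"rz": 0,"fingers": 1},
  {"dx": 4,"dy": 0,"dz": 0,"rx": 0,"ry": 0,"rz": 0,"fingers": 1},
  {"dx": 4,"dy": 0,"dz": 0,"rx": 0,"ry": 0,"rz": 0,"fingers": 1},
  {"dx": 4,"dy": 0,"dz": 0,"rx": 0,"ry": 0,"rz": 0,"fingers": 1},
  {"dx": 2,"dy": 0,"dz": 0,"rx": 0,"ry": 0,"rz": 0,"fingers": 1},
  {"dx": 1,"dy": 0,"dz": 0,"rx": 0,"ry": 0,"rz": 0,"fingers": 1},
  {"dx": 0,"dy": 0,"dz": 0,"rx": 0,"ry": 0,"rz": 0,"fingers": 1},
])

```text
clock: 8.85
tcp_pos: [0.481, -0.085, 0.1356]
orientation: [-0.001, -0.0, 1.0, -0.0]
wrist_force: [-4.4, -1.6, 2.7]
finger_gap: 0.0001
```

Call:
servo_tool([
  {"dx": 0.8,"dy": 0,"dz": 0,"rx": 0,"ry": 0,"rz": 0,"fingers": 1},
  {"dx": 0.7,"dy": 0,"dz": 0,"rx": 0,"ry": 0,"rz": 0,"fingers": 1},
])

```text
clock: 9.05
tcp_pos: [0.4824, -0.085, 0.1356]
orientation: [-0.001, -0.0, 1.0, -0.0]
wrist_force: [-4.9, -2.2, 2.8]
finger_gap: -0.0
```

Call:
servo_tool([
  {"dx": 0.8,"dy": 0,"dz": 0,"rx": 0,"ry": 0,"rz": 0,"fingers": 1},
  {"dx": 0.8,"dy": 0,"dz": 0,"rx": 0,"ry": 0,"rz": 0,"fingers": 1},
  {"dx": 0.5,"dy": 0,"dz": 0,"rx": 0,"ry": 0,"rz": 0,"fingers": 1},
])

```text
clock: 9.35
tcp_pos: [0.4846, -0.0851, 0.1356]
orientation: [-0.001, -0.0, 1.0, -0.0]
wrist_force: [-6.0, -1.8, 3.0]
finger_gap: -0.0002
```

Call:
servo_tool([
  {"dx": 0.8,"dy": 0,"dz": 0,"rx": 0,"ry": 0,"rz": 0,"fingers": 1},
  {"dx": 0.7,"dy": 0,"dz": 0,"rx": 0,"ry": 0,"rz": 0,"fingers": 1},
])

```text
clock: 9.55
tcp_pos: [0.486, -0.0851, 0.1356]
orientation: [-0.001, -0.0, 1.0, -0.0]
wrist_force: [-5.6, -1.6, 2.8]
finger_gap: 0.0
```

Call:
servo_tool([
  {"dx": 0.8,"dy": 0,"dz": 0,"rx": 0,"ry": 0,"rz": 0,"fingers": 1},
  {"dx": 0.7,"dy": 0,"dz": 0,"rx": 0,"ry": 0,"rz": 0,"fingers": 1},
])

```text
clock: 9.75
tcp_pos: [0.4875, -0.0851, 0.1356]
orientation: [-0.001, 0.0, 1.0, -0.0]
wrist_force: [-5.5, -2.3, 2.4]
finger_gap: 0.0003
```

Call:
servo_tool([
  {"dx": 0.8,"dy": 0,"dz": 0,"rx": 0,"ry": 0,"rz": 0,"fingers": 1},
  {"dx": 0.7,"dy": 0,"dz": 0,"rx": 0,"ry": 0,"rz": 0,"fingers": 1},
])

```text
clock: 9.95
tcp_pos: [0.489, -0.0852, 0.1356]
orientation: [-0.001, 0.0, 1.0, -0.0]
wrist_force: [-4.6, -2.0, 2.7]
finger_gap: -0.0001
```

Call:
servo_tool([
  {"dx": 0.8,"dy": 0,"dz": 0,"rx": 0,"ry": 0,"rz": 0,"fingers": 1},
  {"dx": 0.7,"dy": 0,"dz": 0,"rx": 0,"ry": 0,"rz": 0,"fingers": 1},
])

```text
clock: 10.15
tcp_pos: [0.4905, -0.0852, 0.1356]
orientation: [-0.001, 0.0, 1.0, -0.0]
wrist_force: [-4.4, -2.1, 2.0]
finger_gap: 0.0001
```

Call:
servo_tool([
  {"dx": 0.8,"dy": 0,"dz": 0,"rx": 0,"ry": 0,"rz": 0,"fingers": 1},
  {"dx": 0.7,"dy": 0,"dz": 0,"rx": 0,"ry": 0,"rz": 0,"fingers": 1},
])

```text
clock: 10.35
tcp_pos: [0.4919, -0.0853, 0.1356]
orientation: [-0.001, 0.0, 1.0, -0.0]
wrist_force: [-6.4, -2.8, 3.3]
finger_gap: -0.0
```

Call:
servo_tool([
  {"dx": 0.5,"dy": 0,"dz": 0,"rx": 0,"ry": 0,"rz": 0,"fingers": 1},
  {"dx": 0.5,"dy": 0,"dz": 0,"rx": 0,"ry": 0,"rz": 0,"fingers": 1},
])

```text
clock: 10.55
tcp_pos: [0.4926, -0.0853, 0.1356]
orientation: [-0.002, 0.0, 1.0, -0.0]
wrist_force: [-6.4, -3.0, 4.5]
finger_gap: -0.0
```

Forward progress is slowing, so the tip has probably touched.

Call:
servo_tool([
  {"dx": 0.5,"dy": 0,"dz": 0,"rx": 0,"ry": 0,"rz": 0,"fingers": 1},
  {"dx": 0.4,"dy": 0,"dz": 0,"rx": 0,"ry": 0,"rz": 0,"fingers": 1},
])

```text
clock: 10.75
tcp_pos: [0.4931, -0.0853, 0.1356]
orientation: [-0.002, 0.0, 1.0, -0.0]
wrist_force: [-8.0, -1.9, 5.7]
finger_gap: -0.0002
```

Call:
servo_tool([
  {"dx": 0.5,"dy": 0,"dz": 0,"rx": 0,"ry": 0,"rz": 0,"fingers": 1},
  {"dx": 0,"dy": 0,"dz": 0,"rx": 0,"ry": 0,"rz": 0,"fingers": 1},
])

```text
clock: 10.95
tcp_pos: [0.4935, -0.0853, 0.1356]
orientation: [-0.002, 0.0, 1.0, -0.001]
wrist_force: [-8.1, -2.2, 5.0]
finger_gap: 0.0001
```

Yellow is bearing at about 3 N. Backing off, lifting and moving over behind red.

Call:
servo_tool([
  {"dx": -12,"dy": 0,"dz": 0,"rx": 0,"ry": 0,"rz": 0,"fingers": 1},
  {"dx": -20,"dy": 0,"dz": 0,"rx": 0,"ry": 0,"rz": 0,"fingers": 1},
  {"dx": 0,"dy": 0,"dz": 40,"rx": 0,"ry": 0,"rz": 0,"fingers": 1},
  {"dx": 0,"dy": -15,"dz": 30,"rx": 0,"ry": 0,"rz": 0,"fingers": 1},
  {"dx": 28,"dy": -35,"dz": 0,"rx": 0,"ry": 0,"rz": 0,"fingers": 1},
  {"dx": 28,"dy": -35,"dz": 0,"rx": 0,"ry": 0,"rz": 0,"fingers": 1},
  {"dx": 28,"dy": -35,"dz": 0,"rx": 0,"ry": 0,"rz": 0,"fingers": 1},
  {"dx": 28,"dy": -35,"dz": 0,"rx": 0,"ry": 0,"rz": 0,"fingers": 1},
])

```text
clock: 11.75
tcp_pos: [0.5767, -0.2414, 0.2063]
orientation: [0.001, -0.0, 1.0, -0.0]
wrist_force: [-0.0, 0.1, -1.0]
finger_gap: 0.0001
```

Call:
servo_tool([
  {"dx": 28,"dy": -25,"dz": 0,"rx": 0,"ry": 0,"rz": 0,"fingers": 1},
  {"dx": 26,"dy": 0,"dz": 0,"rx": 0,"ry": 0,"rz": 0,"fingers": 1},
  {"dx": 0,"dy": 0,"dz": 0,"rx": 0,"ry": 0,"rz": 0,"fingers": 1},
  {"dx": 0,"dy": 0,"dz": 0,"rx": 0,"ry": 0,"rz": 0,"fingers": 1},
])

```text
clock: 12.15
tcp_pos: [0.6296, -0.2648, 0.2051]
orientation: [-0.0, -0.0, 1.0, 0.0]
wrist_force: [-0.4, 0.4, -0.2]
finger_gap: 0.0
```

```bash
python3 - <<'E'
from h import *
s=env.get_state();print(s["tcp_pos"],s["wrist_force"])
b=read_camera("side")["img"]
cv2.imwrite("pics/s4.png",cv2.resize(b[80:320,130:390],None,fx=2.4,fy=2.4,interpolation=cv2.INTER_CUBIC)[:,:,::-1])
E
```

```text
[ 0.62958152 -0.26481703  0.20514176] [-0.41302298  0.3633722  -0.22677794]
```

View pics/s4.png

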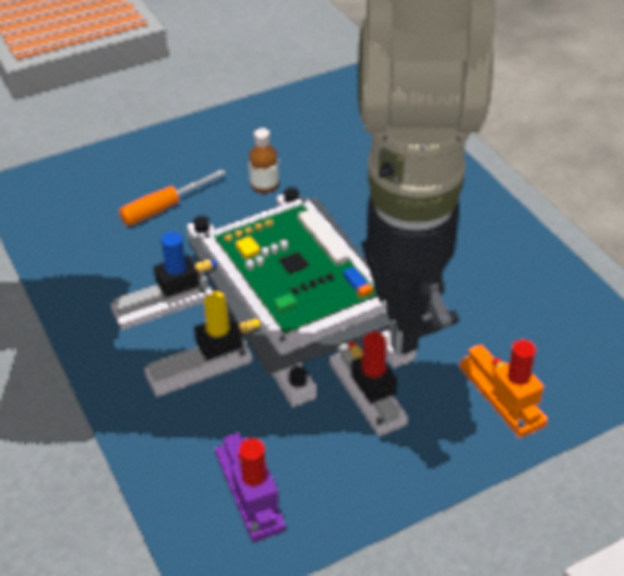

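Blue and yellow are both up against the pallet edge. The fingers hover beyond the red knob (px about 413,345). Descending and pushing +y.

Call:
servo_tool([
  {"dx": 0,"dy": 0,"dz": -35,"rx": 0,"ry": 0,"rz": 0,"fingers": 1},
  {"dx": 0,"dy": 0,"dz": -34,"rx": 0,"ry": 0,"rz": 0,"fingers": 1},
  {"dx": 0,"dy": 6,"dz": 0,"rx": 0,"ry": 0,"rz": 0,"fingers": 1},
  {"dx": 0,"dy": 6,"dz": 0,"rx": 0,"ry": 0,"rz": 0,"fingers": 1},
  {"dx": 0,"dy": 4,"dz": 0,"rx": 0,"ry": 0,"rz": 0,"fingers": 1},
  {"dx": 0,"dy": 3,"dz": 0,"rx": 0,"ry": 0,"rz": 0,"fingers": 1},
  {"dx": 0,"dy": 3,"dz": 0,"rx": 0,"ry": 0,"rz": 0,"fingers": 1},
])

```text
clock: 12.9
tcp_pos: [0.6304, -0.2431, 0.1388]
orientation: [0.001, -0.0, 1.0, -0.001]
wrist_force: [0.3, 0.1, 0.3]
finger_gap: 0.0002
```

Call:
servo_tool([
  {"dx": 0,"dy": 3,"dz": 0,"rx": 0,"ry": 0,"rz": 0,"fingers": 1},
  {"dx": 0,"dy": 2,"dz": 0,"rx": 0,"ry": 0,"rz": 0,"fingers": 1},
])

```text
clock: 13.1
tcp_pos: [0.6298, -0.2379, 0.1374]
orientation: [0.0, -0.0, 1.0, -0.0]
wrist_force: [0.1, -0.2, 0.0]
finger_gap: -0.0001
```

Call:
servo_tool([
  {"dx": 0,"dy": 2,"dz": 0,"rx": 0,"ry": 0,"rz": 0,"fingers": 1},
  {"dx": 0,"dy": 2,"dz": 0,"rx": 0,"ry": 0,"rz": 0,"fingers": 1},
])

```text
clock: 13.3
tcp_pos: [0.6297, -0.2355, 0.1373]
orientation: [0.0, 0.0, 1.0, -0.001]
wrist_force: [-0.4, -4.2, 0.9]
finger_gap: -0.0005
```

Call:
servo_tool([
  {"dx": 0,"dy": 1,"dz": 0,"rx": 0,"ry": 0,"rz": 0,"fingers": 1},
  {"dx": 0,"dy": 1,"dz": 0,"rx": 0,"ry": 0,"rz": 0,"fingers": 1},
])

```text
clock: 13.5
tcp_pos: [0.6298, -0.2336, 0.1373]
orientation: [0.0, 0.001, 1.0, -0.001]
wrist_force: [-0.2, -4.9, -0.1]
finger_gap: 0.0
```

Call:
servo_tool([
  {"dx": 0,"dy": 1,"dz": 0,"rx": 0,"ry": 0,"rz": 0,"fingers": 1},
  {"dx": 0,"dy": 1,"dz": 0,"rx": 0,"ry": 0,"rz": 0,"fingers": 1},
])

```text
clock: 13.7
tcp_pos: [0.6298, -0.2317, 0.1373]
orientation: [0.0, 0.001, 1.0, -0.001]
wrist_force: [-1.3, -4.4, -0.3]
finger_gap: -0.0001
```

Call:
servo_tool([
  {"dx": 0,"dy": 1,"dz": 0,"rx": 0,"ry": 0,"rz": 0,"fingers": 1},
  {"dx": 0,"dy": 1,"dz": 0,"rx": 0,"ry": 0,"rz": 0,"fingers": 1},
])

```text
clock: 13.9
tcp_pos: [0.6299, -0.2297, 0.1373]
orientation: [0.0, 0.001, 1.0, -0.001]
wrist_force: [-0.9, -4.6, 1.3]
finger_gap: -0.0001
```

Call:
servo_tool([
  {"dx": 0,"dy": 4,"dz": 0,"rx": 0,"ry": 0,"rz": 0,"fingers": 1},
  {"dx": 0,"dy": 4,"dz": 0,"rx": 0,"ry": 0,"rz": 0,"fingers": 1},
  {"dx": 0,"dy": 3,"dz": 0,"rx": 0,"ry": 0,"rz": 0,"fingers": 1},
  {"dx": 0,"dy": 1,"dz": 0,"rx": 0,"ry": 0,"rz": 0,"fingers": 1},
  {"dx": 0,"dy": 0,"dz": 0,"rx": 0,"ry": 0,"rz": 0,"fingers": 1},
])

```text
clock: 14.4
tcp_pos: [0.6302, -0.2174, 0.1373]
orientation: [0.001, 0.0, 1.0, -0.001]
wrist_force: [1.3, -4.0, -1.0]
finger_gap: 0.0001
```

Call:
servo_tool([
  {"dx": 0,"dy": 0.8,"dz": 0,"rx": 0,"ry": 0,"rz": 0,"fingers": 1},
  {"dx": 0,"dy": 0.7,"dz": 0,"rx": 0,"ry": 0,"rz": 0,"fingers": 1},
])

```text
clock: 14.6
tcp_pos: [0.6303, -0.216, 0.1373]
orientation: [0.001, 0.0, 1.0, -0.001]
wrist_force: [1.3, -4.9, 0.3]
finger_gap: -0.0001
```

Call:
servo_tool([
  {"dx": 0,"dy": 0.8,"dz": 0,"rx": 0,"ry": 0,"rz": 0,"fingers": 1},
  {"dx": 0,"dy": 0.7,"dz": 0,"rx": 0,"ry": 0,"rz": 0,"fingers": 1},
])

```text
clock: 14.8
tcp_pos: [0.6303, -0.2146, 0.1373]
orientation: [0.001, 0.0, 1.0, -0.001]
wrist_force: [1.7, -5.4, 0.7]
finger_gap: 0.0001
```

Call:
servo_tool([
  {"dx": 0,"dy": 0.8,"dz": 0,"rx": 0,"ry": 0,"rz": 0,"fingers": 1},
  {"dx": 0,"dy": 0.7,"dz": 0,"rx": 0,"ry": 0,"rz": 0,"fingers": 1},
])

```text
clock: 15.0
tcp_pos: [0.6303, -0.2131, 0.1373]
orientation: [0.001, 0.0, 1.0, -0.001]
wrist_force: [2.1, -4.8, -0.7]
finger_gap: -0.0001
```

Call:
servo_tool([
  {"dx": 0,"dy": 0.8,"dz": 0,"rx": 0,"ry": 0,"rz": 0,"fingers": 1},
  {"dx": 0,"dy": 0.7,"dz": 0,"rx": 0,"ry": 0,"rz": 0,"fingers": 1},
])

```text
clock: 15.2
tcp_pos: [0.6304, -0.2116, 0.1373]
orientation: [0.001, 0.0, 1.0, -0.001]
wrist_force: [1.9, -3.8, -0.2]
finger_gap: 0.0004
```

Call:
servo_tool([
  {"dx": 0,"dy": 0.8,"dz": 0,"rx": 0,"ry": 0,"rz": 0,"fingers": 1},
  {"dx": 0,"dy": 0.7,"dz": 0,"rx": 0,"ry": 0,"rz": 0,"fingers": 1},
])

```text
clock: 15.4
tcp_pos: [0.6305, -0.21, 0.1373]
orientation: [0.001, 0.0, 1.0, -0.001]
wrist_force: [2.5, -4.7, 0.2]
finger_gap: -0.0002
```

Call:
servo_tool([
  {"dx": 0,"dy": 0.8,"dz": 0,"rx": 0,"ry": 0,"rz": 0,"fingers": 1},
  {"dx": 0,"dy": 0.7,"dz": 0,"rx": 0,"ry": 0,"rz": 0,"fingers": 1},
])

```text
clock: 15.6
tcp_pos: [0.6304, -0.2089, 0.1373]
orientation: [0.001, 0.001, 1.0, -0.002]
wrist_force: [2.4, -6.9, -0.9]
finger_gap: -0.0002
```

Slower progress and a higher force, so the tip is touching.

Call:
servo_tool([
  {"dx": 0,"dy": 0.5,"dz": 0,"rx": 0,"ry": 0,"rz": 0,"fingers": 1},
  {"dx": 0,"dy": 0.4,"dz": 0,"rx": 0,"ry": 0,"rz": 0,"fingers": 1},
])

```text
clock: 15.8
tcp_pos: [0.6305, -0.2084, 0.1373]
orientation: [0.001, 0.001, 1.0, -0.002]
wrist_force: [2.1, -8.0, -1.3]
finger_gap: -0.0001
```

Red is at about 3 N. Backing away and lifting clear.

Call:
servo_tool([
  {"dx": 0,"dy": 0,"dz": 0,"rx": 0,"ry": 0,"rz": 0,"fingers": 1},
])

```text
clock: 15.9
tcp_pos: [0.6305, -0.2084, 0.1373]
orientation: [0.001, 0.001, 1.0, -0.002]
wrist_force: [1.8, -8.0, -0.6]
finger_gap: 0.0002
```

Call:
servo_tool([
  {"dx": 0,"dy": -10,"dz": 0,"rx": 0,"ry": 0,"rz": 0,"fingers": 1},
  {"dx": 0,"dy": -30,"dz": 0,"rx": 0,"ry": 0,"rz": 0,"fingers": 1},
  {"dx": 0,"dy": -15,"dz": 20,"rx": 0,"ry": 0,"rz": 0,"fingers": 1},
  {"dx": 0,"dy": -20,"dz": 45,"rx": 0,"ry": 0,"rz": 0,"fingers": 1},
  {"dx": -20,"dy": -35,"dz": 20,"rx": 0,"ry": 0,"rz": 0,"fingers": 1},
  {"dx": -20,"dy": -40,"dz": 0,"rx": 0,"ry": 0,"rz": 0,"fingers": 1},
  {"dx": 0,"dy": 0,"dz": 0,"rx": 0,"ry": 0,"rz": 0,"fingers": 1},
  {"dx": 0,"dy": 0,"dz": 0,"rx": 0,"ry": 0,"rz": 0,"fingers": 1},
])

```text
clock: 16.7
tcp_pos: [0.5885, -0.3572, 0.2214]
orientation: [-0.0, 0.001, 1.0, 0.001]
wrist_force: [-0.5, 0.2, 0.0]
finger_gap: 0.0002
```

```bash
python3 - <<'E'
from h import *
s=env.get_state();print(s["tcp_pos"],s["wrist_force"],abs(s["qvel"]).max())
b=read_camera("top")["img"];a=cv2.imread("pics/top0.png")[:,:,::-1]
f=lambda i:cv2.resize(i[125:260,185:320],(400,400),interpolation=cv2.INTER_CUBIC)
cv2.imwrite("pics/t5.png",np.hstack([f(a),f(b)])[:,:,::-1])
g=lambda i:np.float32(cv2.GaussianBlur(cv2.cvtColor(np.ascontiguousarray(i[156:205,200:268]),cv2.COLOR_RGB2GRAY),(0,0),1))
print("pallet shift px",cv2.phaseCorrelate(g(a),g(b)))
E
```

```text
[ 0.58852576 -0.35724516  0.22142675] [-0.45909938  0.22974733  0.03900221] 0.038226902750430336
pallet shift px ((0.0028352732064291786, 0.007466655706476644), 1.0020368761817615)
```

View pics/t5.png

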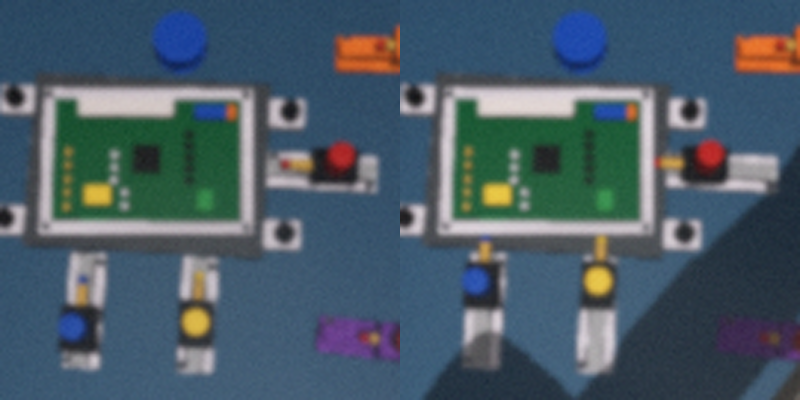

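Left is before, right is after: the pallet is unmoved (phase correlation under 0.01 px). The red tip, at crop px (658,162), seems to end a little short of the white edge at about 646, so I'm taking a closer look.

```bash
python3 - <<'E'
from h import *
t=read_camera("top");s=read_camera("side")
cv2.imwrite("pics/full6.png",t["img"][:,:,::-1]);cv2.imwrite("pics/sfull6.png",s["img"][:,:,::-1])
f=lambda i,x,y,w=36,h=36:cv2.resize(i[y-h//2:y+h//2,x-w//2:x+w//2],(400,300),interpolation=cv2.INTER_CUBIC)
a=t["img"];b=s["img"]
top=np.hstack([f(a,276,180,40,30),f(a,228,208,64,48)])
bot=np.hstack([f(b,276,222,48,36),f(b,221,199,64,48)])
cv2.imwrite("pics/z6.png",np.vstack([top,bot])[:,:,::-1])
E
```

```text
(no output)
```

View pics/z6.png

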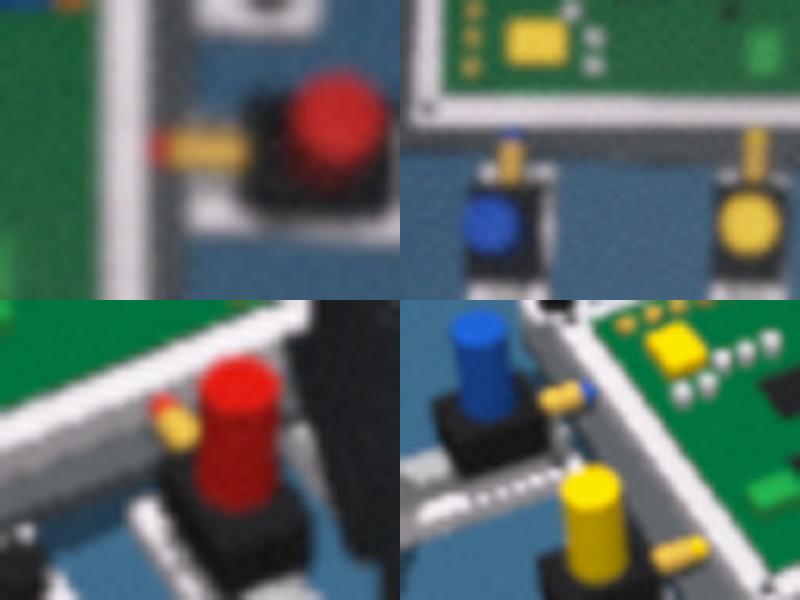

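The zooms show all three tips meeting the pallet edge; red ends at px 152 against the edge at about 150. The robot is clear, so I'm handing in.

```bash
python3 -c "
from workcell import job,env
print(env.get_state()['clock']);print(job.hand_in())"
```

```text
16.85
the job is handed in; nothing more can be done
None
```

I slid the blue, yellow and red stops up to the pallet by pushing each knob with shut fingers, and left all three bearing on its edge. I handed in at about 17 s on the robot's clock. The hand-in reports no verdict.

- **Contact force:** each push read about 5 N of sliding drag, then rose to roughly 8–8.6 N at the wrist. That puts about 3 N of spring force (a bit over 1 mm) on each tip. The 5 N drag should hold it there, but I could not read the force again after letting go.
- **Pallet:** comparing the pallet in the top camera's before and after pictures gave a shift of less than 0.01 px.
- **Tips:** close-ups from the top and side cameras show all three tips meeting the pallet edge. In an earlier, blurrier view the red tip looked a little short of it; the close-up settled that.
- **Robot:** it was backed off and lifted clear, with the wrist force near zero. I did not touch the spool, bottle, screwdriver or look-alikes.

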